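Screw the lid onto the clamped storage jar

ROBOT

A 6-joint arm with a two-finger parallel gripper is mounted at the origin on a cart in front of the work surface, level with it; the furniture and walls round the work are solid. World frame = base frame: x ahead of the robot, y to its left, z up, the work surface at z = 0. Lengths are in m, angles in rad, forces in N, time in s.
With the tool pointing down it reaches from about 0.375 to 0.9 m from the base axis. Payload 3.1 kg.
Tool frame: the origin (TCP) lies between the finger pads; the fingertips stand 19 mm ahead of it and the grasp point (between the pads) is the TCP; z points along the fingers, y is the line along which they close (so a half turn about z gives the same grasp; the last joint's range is limited). The gripper opens to 87 mm and grips with 3 to 60 N. Pads are 19 mm wide; open, the fingers measure 117 mm over their backs; the gripper's body (75 mm by 190 mm) begins 51 mm behind the grasp point.
Start: joints at [-1.306, 0.527, 1.433, -0, 1.181, -0.178], TCP at [0.268, -0.564, 0.242] pointing down, gripper open.
Joint ranges: [-3.08, 3.08], [-0.75, 2.2], [0.22, 2.44], [-1.43, 4.57], [0, 2.65], [-2.85, 2.85]. Speed limits (rad/s): [2.79, 2.79, 3.14, 3.14, 3.14, 3.14].

INTERFACE

Orientations are given as a unit quaternion [x, y, z, w].
In Python, from rig import robot, camera, camera_info, hand_in gives the robot as it stands.
- The arm moves only by the shell command python3 -m handwheel 'ROWS' [FORCE]. ROWS is a JSON object of lists of equal length, an entry for each row: "hand": the opening, from 0 (shut) to 1 (fully open); "translation": the shift along the world's x, y, z in mm, a list of three; "turn": the turn, a rotation vector about the world's x, y, z in rad, a list of three. In form: {"hand": [hand, ...], "translation": [[tx, ty, tz], ...], "turn": [[ax, ay, az], ...]}. A call has 1 to 12 rows; each row is the pose to reach, as a shift and turn from the pose commanded when the call began; what a row does not reach only later rows make up. A row lasts 1/12 s, in which the tool goes at most 41.7 mm and 7.16 degrees, less where a joint would pass 70% of its speed; a pose out of reach is approached as far as the arm can. A call with a gripper value outside its range is refused whole. The fingers move at their own pace and stop on an object; FORCE is the grip in N (left out, the last holds). Time passes only in rows, so rows that repeat a pose let the fingers close. It gives the time, the measured TCP pose, the force, the opening and the grip force at its end, in the units of the state.
- robot.get_obs(): the state, without advancing time (a new reading comes with each control period).
- camera(name): name is "scene" or "side" or "wrist"; returns (picture, depth): 384x512x3 uint8, red, green, blue; 384x512 float32, m along the optical axis (not along the pixel's ray), 0 where there is no reading.
- camera_info(name): a dict with "vertical_fov" (degrees; the focal length in pixels is half the picture's height over the tangent of half this angle, whatever the lens; pixels are square), "cx", "cy" (the principal point, pixels), "k1" (the pictures are not rectified: a ray, as slopes to the right and down, at radius r is drawn at 1 + k1 r^2 times it, then the intrinsics apply), "world_from_camera" (4x4, takes a point from camera to world coordinates). Camera axes: x right, y down, z forward; pixel columns grow to the right and rows downward; lengths in m; the calibration is good to about 2 mm. A picture is of the moment at which its call begins: read the wrist's pose just before it. camera_info takes no time and is no camera call; for the wrist camera it gives the pose at the moment of the call.
- hand_in(): hands the job in; it is judged then, once.
The state is a dict: "time": time; "q": joint angles; "joint_velocities": joint speeds; "joint_torque": joint torques, N m; "position": TCP position; "tool_rot": TCP orientation; "ft_force": force on the tool from outside, world axes, zero at the start; "moment": the same for the moment, N m; "grip_width": finger opening in m; "grip_force": force on a finger pad.
Only numpy, scipy, OpenCV 4.12 (cv2) and the standard library are available. Lean on these libraries where they do the work, as an engineer would, in place of code of your own. Each camera call takes 0.05 s, during which the arm holds its last target. There are 200 camera calls.

TASK

Put the loose black lid on the steel jar and screw it on. Its lugs rarely meet the thread at once, and going forward on top of the thread only jams, so turn it back (anticlockwise) under light pressure until you feel it drop into the thread, then screw it forward (clockwise) to the stop, so that it is fully home and level, and let go. Leave the mug, the glass tumbler and the salt shaker where they are.

Things in the scene. Friction and masses are not known exactly. Their poses are not given: they have to be found in the camera images.
- lid: Loose black plastic screw lid, a plain round cap 58 mm across (59 over its fine ribs), 26 mm tall, lying mouth down on the worktop, about 45 g. Origin: centre of its lower edge; z up along its axis. Inside: 22 mm deep, bore 50.6 mm, three lugs 120 degrees apart, 3.5 mm high, flush with the lower edge, reaching in to 20 mm from the axis. Their angle cannot be seen from outside.
- lid_top (a point): Centre of the lid's flat top, 26 mm above its lower edge. Grip the lid across its skirt at any yaw, from above. It stays where it is between grasps.
- jar: Steel jar, 72 mm across, held fast in a fixed grey clamp stand: round foot 100 mm across, two upright jaws up to 56 mm high, thumb screw out to 62 mm from the axis. It neither slides nor turns. Origin: centre of the underside of the stand, on the worktop; z up along the jar's axis. Its yaw says nothing about where the thread starts.
- jar_shoulder (a point): On the jar's axis at the foot of its neck, 97 mm above the worktop. The jar is 52 mm across here and widens to 72 mm 15 mm lower. Above rises the neck, 37.4 mm across, 47 mm over the thread.
- jar_mouth (a point): Centre of the jar's mouth, on its axis, 128 mm above the worktop; the top 4 mm of the neck taper and centre the lid. Height of the lid's lower edge above the worktop: lugs on top of the thread 119 mm (124 on a stop rib); dropped into the thread 111 mm; screwed home 107 mm.
- jar_thread (a point): On the jar's axis at the home height of the lid's lower edge (107 mm). Three-start thread, clockwise from above screws down; start angle unknown. Turned back under 3 to 10 N, the lid drops within 110 degrees (a gap every 120, about 20 wide). Then 80 to 100 degrees forward to the stop, sinking 4 mm: follow it down. Turned forward without dropping, it jams and stays high.
- mug_tea: White mug with tea, 95 mm tall, bystander; origin: centre of its underside.
- tumbler: Clear drinking glass, 80 mm across, 91 mm tall, bystander; origin: centre of its underside.
- salt_shaker: Salt shaker, 44 mm across, 90 mm tall, bystander; origin: centre of its underside.

How it is judged:
At the end, for the whole second after the job is handed in: The lid is screwed home on the jar: its lower edge 107 mm above the worktop (at most 1.3 mm higher), centred on the jar within 4 mm, level within 4 degrees, released and at rest (z of lid in the frame of jar between 0.104 and 0.1083 m and horizontal distance between lid and jar below 0.004 m and angle between lid's own z axis and vertical below 0.07 rad and linear speed of lid below 0.01 m/s); the robot touches nothing.
It fails at once if the mug is pushed more than 30 mm (distance of mug_tea from where it was at the start of the episode above 0.03 m).
It fails at once if the tumbler is pushed more than 30 mm (distance of tumbler from where it was at the start of the episode above 0.03 m).
It fails at once if the salt shaker is pushed more than 30 mm (distance of salt_shaker from where it was at the start of the episode above 0.03 m).
It also fails if it takes over 72 s, if anything falls off the work surface, if the arm or the gripper's body presses on something with over 40 N, if the wrist force passes 120 N, or if a joint passes its speed limit or range.

## Working session

There is one attempt and no reset: what is moved stays moved. The work goes in short steps, Python scripts to look and compute and a shell command to move; the robot and the scene stay as the last step left them, time stands still between calls to the robot, and variables do not carry over. Pictures are saved under pics/ and viewed, at most 10 in all, crops included, and the job is handed in when it is done.

```bash
mkdir -p pics; cat > h.py <<'E'
import numpy as np, cv2
from rig import robot, camera, camera_info, hand_in
def ray(info,u,v,H=384):
    f=H/2/np.tan(np.radians(info["vertical_fov"])/2)
    d=np.array([(u-info["cx"])/f,(v-info["cy"])/f]); s=d.copy()
    for _ in range(20): s=d/(1+info["k1"]*(s@s))
    return np.array([s[0],s[1],1.])
def pt(info,depth,u,v):
    z=depth[int(v),int(u)]; T=np.array(info["world_from_camera"])
    return (T@np.r_[ray(info,u,v)*z,1])[:3]
def onz(info,u,v,h):
    T=np.array(info["world_from_camera"]); r=T[:3,:3]@ray(info,u,v); o=T[:3,3]
    return o+r*(h-o[2])/r[2]
def cloud(name):
    info=camera_info(name); p,d=camera(name)
    f=192/np.tan(np.radians(info["vertical_fov"])/2)
    vv,uu=np.mgrid[:384,:512]; dd=np.stack([(uu-info["cx"])/f,(vv-info["cy"])/f],-1); s=dd.copy()
    for _ in range(20): s=dd/(1+info["k1"]*(s**2).sum(-1,keepdims=True))
    c=np.concatenate([s,np.ones((384,512,1))],-1)*d[...,None]; T=np.array(info["world_from_camera"])
    w=c@T[:3,:3].T+T[:3,3]; w[d==0]=np.nan
    return p,d,w,info
E
python3 - <<'E'
from h import *
a=[]
for n in ["scene","side"]:
    p,d,w,i=cloud(n); np.savez(""+n,p=p,d=d,w=w,i=i); a.append(p)
    print(n,np.array(i["world_from_camera"]).round(3).tolist())
cv2.imwrite("pics/a.png",cv2.resize(np.vstack(a)[...,::-1],None,fx=.78,fy=.78)) if 0 else [cv2.imwrite(f"pics/{n}.png",cv2.resize(x[...,::-1],(800,600))) for n,x in zip("ab",a)]
o=robot.get_obs();print(o["time"],o["position"],o["tool_rot"],o["ft_force"])
E
```

```text
scene [[-0.459, -0.551, 0.697, -0.05], [-0.888, 0.296, -0.351, 0.432], [-0.013, -0.78, -0.626, 0.685], [0.0, 0.0, 0.0, 1.0]]
side [[-0.894, -0.309, 0.324, 0.265], [-0.448, 0.607, -0.656, 0.751], [0.006, -0.732, -0.682, 0.767], [0.0, 0.0, 0.0, 1.0]]
0.1 [ 0.26821466 -0.56382845  0.24068305] [ 9.75478380e-01  2.20093120e-01 -6.22251533e-05 -9.72149931e-04] [ 0.44999759  1.01102225 -0.51163003]
```

View pics/a.png

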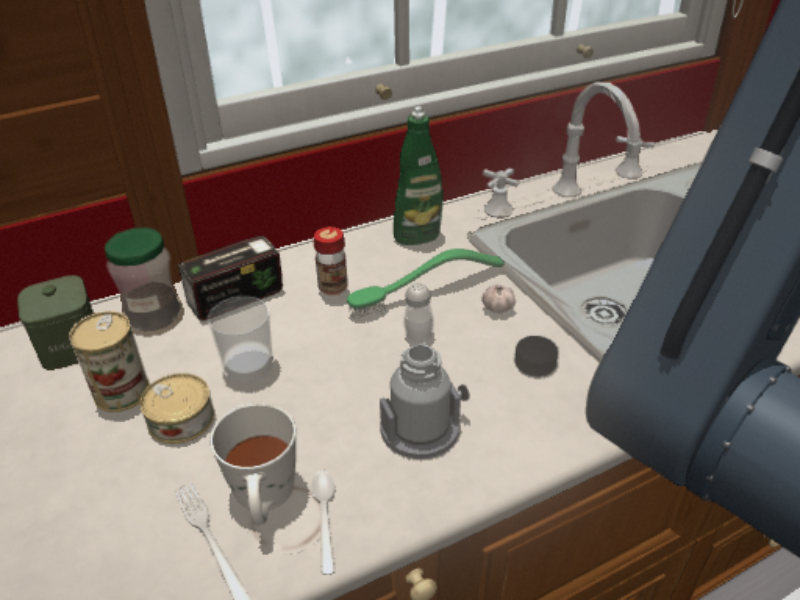

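View pics/b.png

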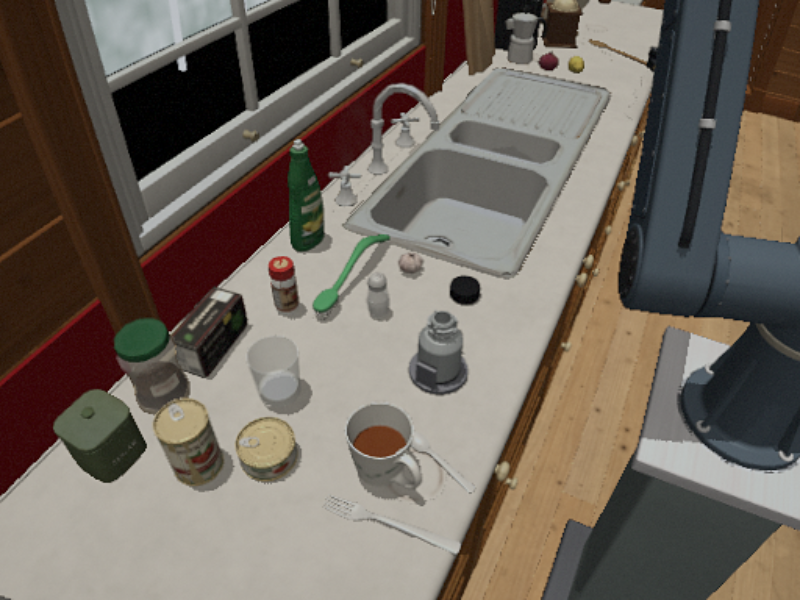

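The jar sits at (420,400) in the scene picture and (440,350) in the side picture. The lid is at (536,356) and (465,290), and the salt shaker is behind the jar at (418,310). Next I'll fit circles to these in the point cloud.

```bash
cat >> h.py <<'E'
from scipy.optimize import least_squares
def circ(P,r):
    f=lambda c: np.hypot(P[:,0]-c[0],P[:,1]-c[1])-r
    s=least_squares(f,P.mean(0)[:2],loss="soft_l1",f_scale=.002); return s.x.round(4),np.median(abs(f(s.x))).round(4),len(P)
E
python3 - <<'E'
from h import *
K={"scene":{"lid":(536,352),"jar":(420,400),"salt":(418,310),"mug":(255,450),"tum":(240,340)},"side":{"lid":(465,288),"jar":(440,350),"salt":(378,295),"mug":(380,430),"tum":(275,370)}}
for n in K:
    D=np.load(n+".npz",allow_pickle=True); w=D["w"];d=D["d"];i=D["i"].item()
    for k,(u,v) in K[n].items(): print(n,k,pt(i,d,u*.64,v*.64).round(3))
    W=w.reshape(-1,3); W=W[~np.isnan(W[:,0])]
    c=pt(i,d,K[n]["lid"][0]*.64,K[n]["lid"][1]*.64)
    m=W[(np.hypot(W[:,0]-c[0],W[:,1]-c[1])<.06)&(W[:,2]>.008)]
    side=m[m[:,2]<.02]; top=m[m[:,2]>.021]
    print("lid side",circ(side,.029),"top mean",top.mean(0),(top.max(0)+top.min(0))/2,np.ptp(top,axis=0))
    c=pt(i,d,K[n]["jar"][0]*.64,K[n]["jar"][1]*.64)
    m=W[(np.hypot(W[:,0]-c[0],W[:,1]-c[1])<.08)]
    b=m[(m[:,2]>.06)&(m[:,2]<.08)]; print("jar body",circ(b,.036))
    b=m[(m[:,2]>.10)&(m[:,2]<.122)]; print("neck",circ(b,.0205), m[:,2].max())
    s=pt(i,d,K[n]["salt"][0]*.64,K[n]["salt"][1]*.64)
    m=W[(np.hypot(W[:,0]-s[0],W[:,1]-s[1])<.04)&(W[:,2]>.01)&(W[:,2]<.06)]; print("salt",circ(m,.022))
E
```

```text
scene lid [ 0.512 -0.057  0.026]
scene jar [0.458 0.151 0.085]
scene salt [0.628 0.062 0.062]
scene mug [0.508 0.338 0.049]
scene tum [0.66  0.302 0.082]
lid side (array([ 0.5179, -0.0632]), np.float64(0.0007), 118) top mean [ 0.51450029 -0.0605073   0.02612927] [ 0.51625157 -0.06210134  0.02532273] [0.05843244 0.05808316 0.00863317]
jar body (array([0.4866, 0.1359]), np.float64(0.0005), 285)
neck (array([0.4842, 0.1375]), np.float64(0.0021), 357) 0.1306286142113039
salt (array([0.645 , 0.0521]), np.float64(0.0013), 338)
side lid [ 0.517 -0.054  0.024]
side jar [0.477 0.166 0.088]
side salt [0.636 0.069 0.057]
side mug [0.504 0.314 0.049]
side tum [0.723 0.268 0.016]
lid side (array([ 0.5194, -0.0627]), np.float64(0.0008), 66) top mean [ 0.51863978 -0.05863196  0.02518117] [ 0.5192089  -0.05981022  0.02465306] [0.05449433 0.05596372 0.00705039]
jar body (array([0.4879, 0.1361]), np.float64(0.0005), 157)
neck (array([0.4864, 0.1393]), np.float64(0.0018), 207) 0.13135899071857116
salt (array([0.6455, 0.0518]), np.float64(0.0014), 203)
```

```bash
python3 -m handwheel '{"hand":[1,1,1,1,1,1,1,1,1,1,1,1],"translation":[[21,42,0],[42,84,0],[63,126,0],[84,168,0],[105,210,0],[126,252,0],[146,293,0],[167,335,0],[188,377,0],[208,419,-20],[229,460,-50],[250,500,-80]],"turn":[[0,0,0.04],[0,0,0.08],[0,0,0.12],[0,0,0.16],[0,0,0.2],[0,0,0.25],[0,0,0.3],[0,0,0.35],[0,0,0.4],[0,0,0.45],[0,0,0.5],[0,0,0.5]]}'
python3 -m handwheel '{"hand":[1,1,1],"translation":[[0,0,0],[0,0,0],[0,0,0]],"turn":[[0,0,0],[0,0,0],[0,0,0]]}'
python3 - <<'E'
from h import *
o=robot.get_obs(); print(o["q"].round(3),o["position"],o["ft_force"])
p,d,w,i=cloud("wrist"); cv2.imwrite("pics/c.png",p[...,::-1])
W=w.reshape(-1,3); W=W[~np.isnan(W[:,0])]
m=W[(np.hypot(W[:,0]-.518,W[:,1]+.062)<.045)&(W[:,2]>.006)&(W[:,2]<.032)]
t=m[m[:,2]>.022]; print(len(m),"top",t.mean(0),(t.max(0)+t.min(0))/2,np.ptp(t,axis=0)); 
E
```

```text
time: 1.1
position: [0.4886, -0.1232, 0.1976]
tool_rot: [0.89, 0.456, 0.001, 0.001]
ft_force: [0.4, -0.1, -0.8]
grip_width: 0.0871
grip_force: 0.0
time: 1.35
position: [0.4875, -0.1252, 0.1972]
tool_rot: [0.891, 0.455, -0.0, 0.0]
ft_force: [0.6, -0.9, -0.7]
grip_width: 0.0868
grip_force: 0.0
[-4.730e-01  4.290e-01  1.781e+00 -1.000e-03  9.320e-01  1.530e-01] [ 0.48747115 -0.12520732  0.19717539] [ 0.60771056 -0.92532607 -0.74662773]
3290 top [ 0.51951681 -0.06318043  0.02652087] [ 0.51940799 -0.06352869  0.02571327] [0.05732477 0.05692133 0.00694514]
```

View pics/c.png

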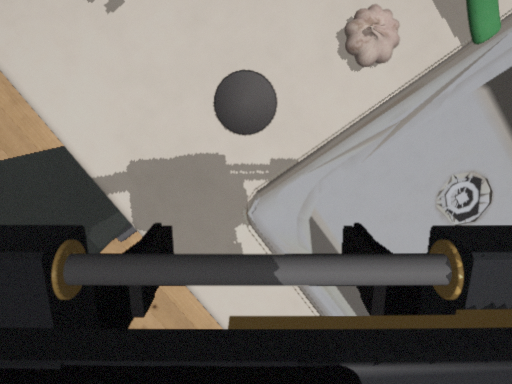

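The wrist view shows the lid clear at (245,102), in line with the earlier fit, at about (0.519, -0.063). I'll go down over it.

```bash
python3 -m handwheel '{"hand":[1,1,1,1,1,1,1,1,1,1,1,1],"translation":[[16,31,0],[32,62,-10],[32,62,-40],[32,62,-70],[32,62,-95],[32,62,-115],[32,62,-125],[32,62,-125],[32,62,-125],[32,62,-125],[32,62,-125],[32,62,-125]],"turn":[[0,0,0],[0,0,0],[0,0,0],[0,0,0],[0,0,0],[0,0,0],[0,0,0],[0,0,0],[0,0,0],[0,0,0],[0,0,0],[0,0,0]]}'
python3 - <<'E'
from h import *
o=robot.get_obs(); print(o["position"])
p,d,w,i=cloud("wrist"); cv2.imwrite("pics/d.png",p[...,::-1])
W=w.reshape(-1,3); W=W[~np.isnan(W[:,0])]
m=W[(np.hypot(W[:,0]-.519,W[:,1]+.063)<.045)&(W[:,2]>.02)&(W[:,2]<.032)]
print(len(m),m.mean(0),(m.max(0)+m.min(0))/2,np.ptp(m,axis=0))
E
```

```text
time: 2.4
position: [0.5203, -0.0634, 0.0736]
tool_rot: [0.891, 0.454, 0.001, 0.001]
ft_force: [-0.2, 0.1, 0.5]
grip_width: 0.0871
grip_force: 0.0
[ 0.52032998 -0.06343034  0.0735733 ]
6176 [ 0.52174348 -0.05963761  0.02638287] [ 0.51951946 -0.06238516  0.02450121] [0.05747692 0.05669194 0.00899991]
```

View pics/d.png

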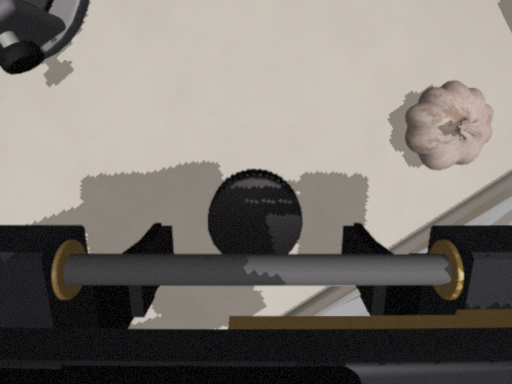

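The lid is centred between the fingers at (255,215). I'll go down and grip.

```bash
python3 -m handwheel '{"hand":[1,1,1,1,0.4,0.4,0.4,0.4,0.4,0.4,0.4,0.4],"translation":[[0,0,-25],[0,0,-45],[0,0,-51],[0,0,-51],[0,0,-51],[0,0,-51],[0,0,-51],[0,0,-51],[0,0,-51],[0,0,-51],[0,0,-51],[0,0,-51]],"turn":[[0,0,0],[0,0,0],[0,0,0],[0,0,0],[0,0,0],[0,0,0],[0,0,0],[0,0,0],[0,0,0],[0,0,0],[0,0,0],[0,0,0]]}' 30
```

```text
time: 3.45
position: [0.5197, -0.063, 0.0217]
tool_rot: [0.891, 0.455, 0.0, 0.0]
ft_force: [-0.1, 0.1, 5.0]
grip_width: 0.0569
grip_force: 30.0
```

```bash
python3 -m handwheel '{"hand":[0.4,0.4,0.4,0.4,0.4,0.4,0.4,0.4,0.4,0.4,0.4,0.4],"translation":[[0,0,30],[0,0,70],[0,0,110],[0,0,145],[0,20,145],[-5,50,145],[-10,85,145],[-18,120,145],[-25,155,145],[-30,185,145],[-33,199,145],[-33,199,145]],"turn":[[0,0,0],[0,0,0],[0,0,0],[0,0,0],[0,0,0],[0,0,0],[0,0,0],[0,0,0],[0,0,0],[0,0,0],[0,0,0],[0,0,0]]}'
python3 -m handwheel '{"hand":[0.4,0.4,0.4],"translation":[[0,0,0],[0,0,0],[0,0,0]],"turn":[[0,0,0],[0,0,0],[0,0,0]]}'
python3 - <<'E'
from h import *
o=robot.get_obs(); print(o["q"].round(2),o["position"],o["grip_width"])
for n in ["scene","side"]:
    p,d,w,i=cloud(n)
    W=w.reshape(-1,3); W=W[~np.isnan(W[:,0])]
    m=W[(np.hypot(W[:,0]-.487,W[:,1]-.136)<.07)]
    b=m[(m[:,2]>.06)&(m[:,2]<.08)]; print("jar body",circ(b,.036))
    b=m[(m[:,2]>.086)&(m[:,2]<.095)]; print("body2",circ(b,.030))
    b=m[(m[:,2]>.003)&(m[:,2]<.009)]; print("foot",circ(b,.05))
    b=m[(m[:,2]>.148)&(m[:,2]<.165)]; print("lid",circ(b,.029))
    cv2.imwrite(f"pics/e{n}.png",cv2.resize(p[160:320,180:380][...,::-1],(750,600)))
E
```

```text
time: 4.45
position: [0.4848, 0.1389, 0.166]
tool_rot: [0.89, 0.456, -0.001, -0.001]
ft_force: [0.4, -0.3, -0.9]
grip_width: 0.057
grip_force: 30.0
time: 4.7
position: [0.4869, 0.135, 0.1661]
tool_rot: [0.891, 0.454, -0.0, 0.0]
ft_force: [-0.2, 0.2, -0.2]
grip_width: 0.0567
grip_force: 30.0
[ 0.05  0.48  1.8  -0.    0.86  0.68] [0.4868569  0.13497006 0.16614685] 0.05671876738662614
jar body (array([0.4869, 0.136 ]), np.float64(0.0005), 290)
body2 (array([0.486 , 0.1364]), np.float64(0.0015), 268)
foot (array([0.4866, 0.1363]), np.float64(0.0007), 112)
lid (array([0.4817, 0.1409]), np.float64(0.0026), 175)
jar body (array([0.4877, 0.1361]), np.float64(0.0006), 157)
body2 (array([0.4877, 0.1363]), np.float64(0.0017), 157)
foot (array([0.4889, 0.136 ]), np.float64(0.0008), 62)
lid (array([0.4833, 0.1362]), np.float64(0.0026), 131)
```

View pics/escene.png

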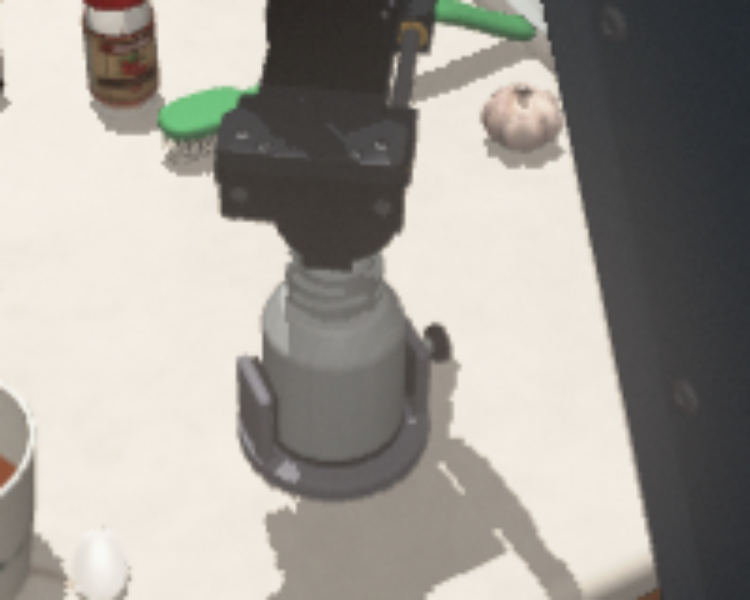

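The lid hangs over the jar mouth. I'll correct by 1 mm and lower it until it makes contact.

```bash
python3 -m handwheel '{"hand":[0.4,0.4,0.4,0.4,0.4,0.4,0.4,0.4],"translation":[[0,1,-5],[0,1,-10],[0,1,-15],[0,1,-18],[0,1,-20],[0,1,-22],[0,1,-23],[0,1,-23]],"turn":[[0,0,0],[0,0,0],[0,0,0],[0,0,0],[0,0,0],[0,0,0],[0,0,0],[0,0,0]]}'
python3 -m handwheel '{"hand":[0.4,0.4,0.4,0.4],"translation":[[0,0,-1],[0,0,-2],[0,0,-2],[0,0,-2]],"turn":[[0,0,0],[0,0,0],[0,0,0],[0,0,0]]}'
```

```text
time: 5.47
position: [0.4864, 0.137, 0.143]
tool_rot: [0.891, 0.455, -0.0, -0.0]
ft_force: [-0.3, 1.1, 0.5]
grip_width: 0.0568
grip_force: 30.0
time: 5.8
position: [0.4865, 0.137, 0.1413]
tool_rot: [0.891, 0.455, 0.0, 0.0]
ft_force: [0.3, 0.6, -0.4]
grip_width: 0.0566
grip_force: 30.0
```

```bash
python3 -m handwheel '{"hand":[0.4,0.4,0.4,0.4],"translation":[[0,0,-0.7],[0,0,-1],[0,0,-1],[0,0,-1]],"turn":[[0,0,0],[0,0,0],[0,0,0],[0,0,0]]}'
python3 -m handwheel '{"hand":[0.4,0.4,0.4,0.4],"translation":[[0,0,-0.7],[0,0,-1],[0,0,-1],[0,0,-1]],"turn":[[0,0,0],[0,0,0],[0,0,0],[0,0,0]]}'
```

```text
time: 6.13
position: [0.4866, 0.137, 0.1407]
tool_rot: [0.891, 0.455, 0.0, 0.0]
ft_force: [-1.1, -0.3, 5.1]
grip_width: 0.0565
grip_force: 30.0
time: 6.47
position: [0.4867, 0.1371, 0.1405]
tool_rot: [0.891, 0.455, 0.0, 0.0]
ft_force: [-2.0, 0.3, 12.4]
grip_width: 0.0571
grip_force: 30.0
```

```bash
python3 -m handwheel '{"hand":[0.4,0.4,0.4,0.4,0.4],"translation":[[0,0,0.5],[0,0,0.5],[0,0,0.5],[0,0,0.5],[0,0,0.5]],"turn":[[0,0,0.05],[0,0,0.1],[0,0,0.15],[0,0,0.15],[0,0,0.15]]}'
python3 -m handwheel '{"hand":[0.4,0.4,0.4,0.4,0.4],"translation":[[0,0,0],[0,0,0],[0,0,0],[0,0,0],[0,0,0]],"turn":[[0,0,0.05],[0,0,0.1],[0,0,0.15],[0,0,0.15],[0,0,0.15]]}'
```

```text
time: 6.88
position: [0.4873, 0.1371, 0.1406]
tool_rot: [0.854, 0.52, 0.001, 0.001]
ft_force: [-0.8, 0.8, 8.3]
grip_width: 0.0566
grip_force: 30.0
time: 7.3
position: [0.4875, 0.1371, 0.1406]
tool_rot: [0.813, 0.583, 0.001, 0.001]
ft_force: [1.1, -0.9, 6.9]
grip_width: 0.0567
grip_force: 30.0
```

```bash
python3 -m handwheel '{"hand":[0.4,0.4,0.4,0.4,0.4],"translation":[[0,0,0],[0,0,0],[0,0,0],[0,0,0],[0,0,0]],"turn":[[0,0,0.05],[0,0,0.1],[0,0,0.15],[0,0,0.15],[0,0,0.15]]}'
python3 -m handwheel '{"hand":[0.4,0.4,0.4,0.4,0.4],"translation":[[0,0,0],[0,0,0],[0,0,0],[0,0,0],[0,0,0]],"turn":[[0,0,0.05],[0,0,0.1],[0,0,0.15],[0,0,0.15],[0,0,0.15]]}'
```

```text
time: 7.72
position: [0.4876, 0.1371, 0.1406]
tool_rot: [0.767, 0.642, 0.001, 0.001]
ft_force: [0.2, 1.0, 6.7]
grip_width: 0.0568
grip_force: 30.0
time: 8.13
position: [0.4875, 0.137, 0.1406]
tool_rot: [0.716, 0.698, 0.001, 0.001]
ft_force: [-0.2, -0.7, 7.2]
grip_width: 0.0568
grip_force: 30.0
```

```bash
python3 -m handwheel '{"hand":[0.4,0.4,0.4,0.4,0.4],"translation":[[0,0,0],[0,0,0],[0,0,0],[0,0,0],[0,0,0]],"turn":[[0,0,0.05],[0,0,0.1],[0,0,0.15],[0,0,0.15],[0,0,0.15]]}'
python3 -m handwheel '{"hand":[0.4,0.4,0.4,0.4,0.4],"translation":[[0,0,0],[0,0,0],[0,0,0],[0,0,0],[0,0,0]],"turn":[[0,0,0.05],[0,0,0.1],[0,0,0.15],[0,0,0.15],[0,0,0.15]]}'
```

```text
time: 8.55
position: [0.4874, 0.137, 0.1406]
tool_rot: [0.662, 0.749, 0.001, 0.001]
ft_force: [0.4, -0.5, 7.6]
grip_width: 0.057
grip_force: 30.0
time: 8.97
position: [0.4875, 0.137, 0.1404]
tool_rot: [0.604, 0.797, 0.001, 0.001]
ft_force: [-0.6, 0.4, 6.2]
grip_width: 0.0569
grip_force: 30.0
```

```bash
python3 -m handwheel '{"hand":[0.4,0.4,0.4,0.4,0.4],"translation":[[0,0,0],[0,0,0],[0,0,0],[0,0,0],[0,0,0]],"turn":[[0,0,0.05],[0,0,0.1],[0,0,0.15],[0,0,0.15],[0,0,0.15]]}'
python3 -m handwheel '{"hand":[0.4,0.4,0.4,0.4,0.4],"translation":[[0,0,0],[0,0,0],[0,0,0],[0,0,0],[0,0,0]],"turn":[[0,0,0.05],[0,0,0.1],[0,0,0.15],[0,0,0.15],[0,0,0.15]]}'
```

```text
time: 9.38
position: [0.4863, 0.137, 0.1395]
tool_rot: [0.543, 0.839, -0.0, -0.0]
ft_force: [-0.6, -0.9, -0.2]
grip_width: 0.057
grip_force: 30.0
time: 9.8
position: [0.4864, 0.137, 0.1396]
tool_rot: [0.479, 0.878, -0.0, -0.0]
ft_force: [0.4, 0.2, 0.3]
grip_width: 0.0566
grip_force: 30.0
```

The force fell to zero, so the lid is in the gap. I'll follow it down.

```bash
python3 -m handwheel '{"hand":[0.4,0.4,0.4,0.4],"translation":[[0,0,-1],[0,0,-2],[0,0,-3],[0,0,-3]],"turn":[[0,0,0],[0,0,0],[0,0,0],[0,0,0]]}'
python3 -m handwheel '{"hand":[0.4,0.4,0.4,0.4],"translation":[[0,0,-1],[0,0,-1.5],[0,0,-1.5],[0,0,-1.5]],"turn":[[0,0,0],[0,0,0],[0,0,0],[0,0,0]]}'
```

```text
time: 10.13
position: [0.4863, 0.137, 0.1365]
tool_rot: [0.479, 0.878, -0.0, -0.0]
ft_force: [-0.8, -0.4, -0.8]
grip_width: 0.0568
grip_force: 30.0
time: 10.47
position: [0.4865, 0.137, 0.1352]
tool_rot: [0.479, 0.878, -0.0, -0.0]
ft_force: [-0.8, 0.4, -0.5]
grip_width: 0.0567
grip_force: 30.0
```

```bash
python3 -m handwheel '{"hand":[0.4,0.4,0.4,0.4],"translation":[[0,0,-1],[0,0,-2],[0,0,-2],[0,0,-2]],"turn":[[0,0,0],[0,0,0],[0,0,0],[0,0,0]]}'
python3 -m handwheel '{"hand":[0.4,0.4,0.4,0.4],"translation":[[0,0,-1],[0,0,-1],[0,0,-1],[0,0,-1]],"turn":[[0,0,0],[0,0,0],[0,0,0],[0,0,0]]}'
```

```text
time: 10.8
position: [0.4864, 0.137, 0.1332]
tool_rot: [0.478, 0.878, -0.0, -0.0]
ft_force: [-0.8, 0.8, -0.5]
grip_width: 0.0566
grip_force: 30.0
time: 11.13
position: [0.4866, 0.137, 0.1327]
tool_rot: [0.478, 0.878, 0.0, 0.0]
ft_force: [-0.8, -0.3, 4.2]
grip_width: 0.0573
grip_force: 30.0
```

It is down at 111 mm. Now I'll screw it forward and follow it down.

```bash
python3 -m handwheel '{"hand":[0.4,0.4,0.4,0.4,0.4,0.4],"translation":[[0,0,-0.2],[0,0,-0.4],[0,0,-0.6],[0,0,-0.8],[0,0,-0.8],[0,0,-0.8]],"turn":[[0,0,-0.08],[0,0,-0.16],[0,0,-0.24],[0,0,-0.3],[0,0,-0.3],[0,0,-0.3]]}'
python3 -m handwheel '{"hand":[0.4,0.4,0.4,0.4,0.4,0.4],"translation":[[0,0,-0.2],[0,0,-0.4],[0,0,-0.6],[0,0,-0.8],[0,0,-0.8],[0,0,-0.8]],"turn":[[0,0,-0.08],[0,0,-0.16],[0,0,-0.24],[0,0,-0.3],[0,0,-0.3],[0,0,-0.3]]}'; python3 -c "
from h import *;o=robot.get_obs();print(o['moment'],o['q'])"
```

```text
time: 11.63
position: [0.4878, 0.137, 0.1326]
tool_rot: [0.604, 0.797, 0.001, 0.001]
ft_force: [-1.1, -0.1, 9.4]
grip_width: 0.057
grip_force: 30.0
time: 12.13
position: [0.4885, 0.1369, 0.1319]
tool_rot: [0.717, 0.697, 0.002, 0.002]
ft_force: [0.7, -0.3, 7.8]
grip_width: 0.0568
grip_force: 30.0
[-0.20114314 -0.19375318 -0.1933304 ] [ 5.28496774e-02  5.39786373e-01  1.82984656e+00 -3.74406662e-04
  7.67073327e-01  8.05967482e-02]
```

```bash
python3 -m handwheel '{"hand":[0.4,0.4,0.4,0.4,0.4,0.4],"translation":[[0,0,-0.2],[0,0,-0.4],[0,0,-0.6],[0,0,-0.8],[0,0,-0.8],[0,0,-0.8]],"turn":[[0,0,-0.08],[0,0,-0.16],[0,0,-0.24],[0,0,-0.3],[0,0,-0.3],[0,0,-0.3]]}'
python3 -m handwheel '{"hand":[0.4,0.4,0.4,0.4,0.4,0.4],"translation":[[0,0,-0.2],[0,0,-0.4],[0,0,-0.6],[0,0,-0.8],[0,0,-0.8],[0,0,-0.8]],"turn":[[0,0,-0.08],[0,0,-0.16],[0,0,-0.24],[0,0,-0.3],[0,0,-0.3],[0,0,-0.3]]}'; python3 -c "
from h import *;o=robot.get_obs();print(o['moment'],o['q'])"
```

```text
time: 12.63
position: [0.4885, 0.1369, 0.1309]
tool_rot: [0.813, 0.582, 0.002, 0.001]
ft_force: [0.5, -0.5, 6.0]
grip_width: 0.057
grip_force: 30.0
time: 13.13
position: [0.4886, 0.1366, 0.1299]
tool_rot: [0.89, 0.455, 0.002, 0.001]
ft_force: [1.9, -2.5, 6.3]
grip_width: 0.057
grip_force: 30.0
[-0.54101409 -0.39323228 -0.01573542] [ 5.24986694e-02  5.43406092e-01  1.83104809e+00 -1.36843626e-03
  7.62367060e-01  6.78470372e-01]
```

```bash
python3 -m handwheel '{"hand":[0.4,0.4,0.4,0.4,0.4,0.4],"translation":[[0,0,-0.2],[0,0,-0.4],[0,0,-0.6],[0,0,-0.8],[0,0,-0.8],[0,0,-0.8]],"turn":[[0,0,-0.08],[0,0,-0.16],[0,0,-0.24],[0,0,-0.3],[0,0,-0.3],[0,0,-0.3]]}'
python3 -m handwheel '{"hand":[0.4,0.4,0.4,0.4,0.4],"translation":[[0,0,-0.2],[0,0,-0.4],[0,0,-0.5],[0,0,-0.5],[0,0,-0.5]],"turn":[[0,0,-0.06],[0,0,-0.12],[0,0,-0.2],[0,0,-0.2],[0,0,-0.2]]}'; python3 -c "
from h import *;o=robot.get_obs();print(o['moment'],o['q'])"
```

```text
time: 13.63
position: [0.4875, 0.1372, 0.1288]
tool_rot: [0.948, 0.317, 0.001, 0.0]
ft_force: [0.6, -0.8, 5.7]
grip_width: 0.0568
grip_force: 30.0
time: 14.05
position: [0.4878, 0.1366, 0.1286]
tool_rot: [0.975, 0.224, 0.001, 0.001]
ft_force: [0.9, -2.2, 7.0]
grip_width: 0.0571
grip_force: 30.0
[-0.33664818 -0.06169418  0.9038029 ] [ 0.05325374  0.54541943  1.83263129 -0.00301779  0.76036266  1.17536281]
```

The moment is up and the height is about 107 mm, so it is at the stop. One small nudge more, then I'll relax, release and retreat.

```bash
python3 -m handwheel '{"hand":[0.4,0.4,0.4,0.4],"translation":[[0,0,0],[0,0,0],[0,0,0],[0,0,0]],"turn":[[0,0,-0.05],[0,0,-0.1],[0,0,-0.1],[0,0,-0.1]]}'; python3 -c "
from h import *;o=robot.get_obs();print(o['moment'])"
python3 -m handwheel '{"hand":[0.4,1,1,1,1,1,1,1],"translation":[[0,0,0.5],[0,0,0.5],[0,0,0.5],[0,0,0.5],[0,0,0.5],[0,0,0.5],[0,0,0.5],[0,0,0.5]],"turn":[[0,0,-0.1],[0,0,-0.1],[0,0,-0.1],[0,0,-0.1],[0,0,-0.1],[0,0,-0.1],[0,0,-0.1],[0,0,-0.1]]}'
```

```text
time: 14.38
position: [0.4879, 0.1366, 0.1285]
tool_rot: [0.985, 0.175, 0.001, 0.001]
ft_force: [1.1, -1.5, 6.6]
grip_width: 0.0577
grip_force: 30.0
[-0.2796873  -0.17384956  1.09411141]
time: 15.05
position: [0.4863, 0.137, 0.1281]
tool_rot: [0.993, 0.122, -0.0, -0.0]
ft_force: [0.5, 0.6, -0.1]
grip_width: 0.0861
grip_force: 0.0
```

```bash
python3 -m handwheel '{"hand":[1,1,1,1,1,1,1,1,1],"translation":[[0,0,10],[0,0,30],[0,0,60],[0,0,90],[0,-20,110],[-10,-60,120],[-20,-100,120],[-20,-100,120],[-20,-100,120]],"turn":[[0,0,0],[0,0,0],[0,0,0],[0,0,0],[0,0,0],[0,0,0],[0,0,0],[0,0,0],[0,0,0]]}'
python3 - <<'E'
from h import *
for n in ["scene","side"]:
    p,d,w,i=cloud(n)
    W=w.reshape(-1,3); W=W[~np.isnan(W[:,0])]
    m=W[(np.hypot(W[:,0]-.487,W[:,1]-.137)<.05)]
    b=m[(m[:,2]>.06)&(m[:,2]<.08)]; print("jar body",circ(b,.036))
    b=m[(m[:,2]>.112)&(m[:,2]<.128)]; print("lid",circ(b,.029))
    t=m[(m[:,2]>.129)&(m[:,2]<.15)&(np.hypot(m[:,0]-.487,m[:,1]-.137)<.025)]
    print("top",np.median(t[:,2]),np.linalg.lstsq(np.c_[t[:,:2]-t[:,:2].mean(0),np.ones(len(t))],t[:,2],rcond=None)[0])
    cv2.imwrite(f"pics/f{n}.png",cv2.resize(p[140:320,180:420][...,::-1],(800,600)))
E
```

```text
time: 15.8
position: [0.4663, 0.0353, 0.2492]
tool_rot: [0.993, 0.119, 0.001, 0.0]
ft_force: [-0.1, 0.7, 0.6]
grip_width: 0.0869
grip_force: 0.0
jar body (array([0.4868, 0.1359]), np.float64(0.0005), 286)
lid (array([0.4869, 0.1362]), np.float64(0.0005), 212)
top 0.13371110248304224 [0.00328584 0.00192822 0.13376054]
jar body (array([0.4878, 0.1361]), np.float64(0.0006), 157)
lid (array([0.4877, 0.1365]), np.float64(0.0006), 120)
top 0.13245590416890451 [0.00761345 0.00444556 0.13256973]
```

View pics/fscene.png

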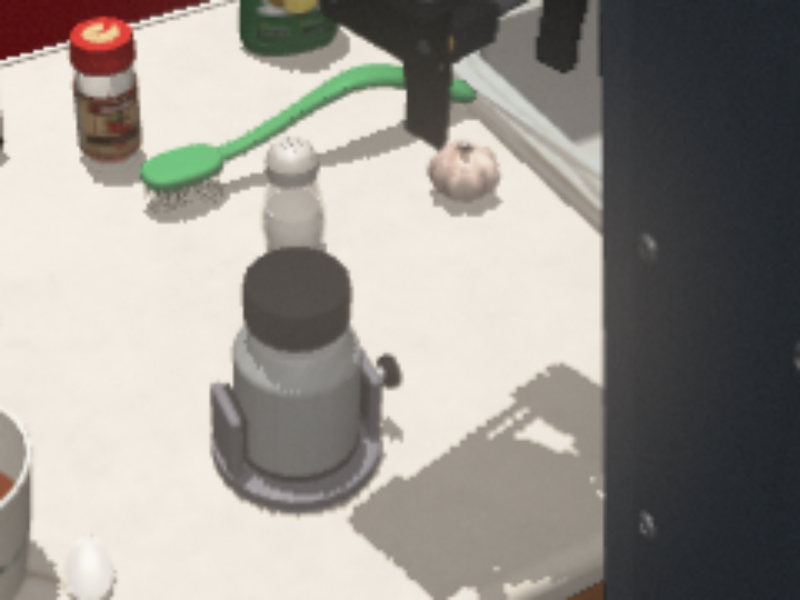

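The lid, at (297,300), is level and centred. Its top is at about 133 mm, which puts its lower edge at 107 mm, and the salt shaker hasn't moved. The robot is clear.

```bash
python3 -c "
from rig import hand_in; print(hand_in())"
```

```text
the job is handed in; nothing more can be done
None
```

The lid is screwed home on the jar, with its lower edge at about 107 mm, level, centred and released; I handed the job in at about 16 s, and the arm stayed clear of the mug, tumbler and salt shaker.

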